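# Shut and bolt the goldsmith's scrap-metal box with the fingertips

## Robot

A 7-joint arm with a two-finger parallel gripper is mounted at the origin on a cart in front of the work surface, level with it; the furniture and walls round the work are solid. World frame = base frame: x ahead of the robot, y to its left, z up, the work surface at z = 0. Lengths are in m, angles in rad, forces in N, time in s.
With the tool pointing down it reaches from about 0.425 to 0.875 m from the base axis. Payload 4.7 kg.
Tool frame: the origin (TCP) lies on the centre line of the jaws, within the pads' length; the fingertips stand 22 mm ahead of it and the grasp point (between the pads) lies 3 mm ahead of it; z points along the fingers, y is the direction in which the jaws open and shut (so a half turn about z gives the same grasp; the last joint's range is limited). The gripper opens to 87 mm and grips with 3 to 60 N. Pads are 19 mm wide; open, the fingers measure 117 mm over their backs; the gripper's body (75 mm by 190 mm) begins 51 mm behind the grasp point.
Start: joints at [-1.131, 0.321, -0.07, 1.45, 0.023, 1.371, -0.057], TCP at [0.269, 0.592, 0.245] pointing down, gripper open.
Joint ranges: [-2.86, 2.86], [-0.3, 2.09], [-1.38, 1.24], [0.06, 2.45], [-1.56, 4.7], [0.09, 2.05], [-2.69, 2.69]. Speed limits (rad/s): [2.57, 2.57, 3.14, 3.14, 3.14, 3.14, 3.14].

## Interface

Orientations are given as a rotation vector (axis times angle).
In Python, from bench import ctrl, imaging, close_job, finder gives the robot as it stands. The module is installed in compiled form; this text tells all that it offers.
- The arm moves only by the shell command python3 -m jog 'ROWS' [FORCE]. ROWS is JSON, a list that holds one entry, the list of rows, each a list of 7 numbers: the shift along the tool's x, y, z in cm, then the turn, a rotation vector about the tool's x, y, z in degrees, then the finger opening in cm, from 0 to 8.7. In form: [[[dx, dy, dz, ax, ay, az, claw], ...]]. A call has 1 to 12 rows; each row shifts and turns the commanded pose from where the row before left it, along the tool's axes as they then stand; what a row does not reach is not made up. A row lasts 1/10 s, in which the tool goes at most 50 mm and 8.59 degrees, less where a joint would pass 70% of its speed; a pose out of reach is approached as far as the arm can. A call is refused whole if a number of a shift passes 5 or a number of a turn 8.59, either way. A call with a gripper value outside its range is refused whole. The fingers move at their own pace and stop on an object; FORCE is the grip in N (left out, the last holds). Time passes only in rows, so rows that do not move let the fingers close. It gives the time, the measured TCP pose, the force and the opening at its end, in the units of the state.
- ctrl.get_state(): the state, without advancing time (a new reading comes with each control period).
- imaging.get_image(name): name is "scene" or "top"; returns a dict with "frame" (480x640x3 uint8, red, green, blue), "intrinsics" (3x3 intrinsics, pixels), "pose" (4x4, takes a point from camera to world coordinates). Camera axes: x right, y down, z forward; pixel columns grow to the right and rows downward; lengths in m; the calibration is good to about 2 mm. A picture is of the moment at which its call begins. There is no depth.
- close_job(): hands the job in, once; it reports no verdict.
Trained networks look in the newest picture that a camera, given by its name, has taken for a name from the list of things; names that differ only in an ending like _2 or _b are one class to them, and where a whole thing is asked for, a point or a joint stands for the part that bears it (a point fixed in the world has none). Each returns a list of dicts, best first, with "conf" (0 to 1); they miss things now and then, are a little off and sometimes report something else, mostly with a low value. They report only what shows in the picture. A call takes as long as a camera call.
- finder.trace(label, camera): "region" (480x640 bool, what is visible of it) and "point" ([row, column] as shares, 0 to 1, of the picture: columns of its width, rows of its height, amid what is visible of it).
- finder.spot_point(label, camera): "point" ([row, column] as shares, 0 to 1, of the picture: columns of its width, rows of its height: a listed point, or the origin of a listed thing).
The state is a dict: "time": time; "joint_positions": joint angles; "qd": joint speeds; "joint_torque": joint torques, N m; "position": TCP position; "tool_rot": TCP orientation; "ft_force": force on the tool from outside, world axes, zero at the start; "torque": the same for the moment, N m; "grip_width": opening from 0.0 (shut) to 1.0 (fully open).
Only numpy, scipy, OpenCV 4.12 (cv2) and the standard library are available. Lean on these libraries where they do the work, as an engineer would, in place of code of your own. Each camera call takes 0.05 s, during which the arm holds its last target. There are 200 camera calls.

## Task

The steel box of precious-metal offcuts stands ajar: lock it up with the fingertips alone. Press its lid fully shut, push the knob of the slide bolt on the lid along its slot until the bolt has gone all the way into the keeper at the box's left end, then push the knob over towards the front of the box, down into the cross slot as far as it goes, so that the bolt cannot slide back. Only push: do not pinch the knob or force it, leave the box where it stands, and leave the things around it alone.

Things in the scene. Friction and masses are not known exactly. Their poses are not given: they have to be found in the camera images.
- scrap_box: Loose but heavy (about 4 kg) green steel box on the bench, 116 mm deep (its x), 170 mm long (its y), 60 mm high to the rim where the lid closes. Origin: centre of its underside. Its -x side is the front (towards the robot), its +y end is the left end, z is up; it is turned up to 0.3 rad about z. Low offcuts lie inside.
- keeper_eye (a point): Centre of the steel keeper riveted to the box's left end, an upright round eye 36 mm wide and 12 mm thick with a hole of 21 mm, into which the bolt slides; box frame (4, 95.5, 77) mm. Its top is 95 mm above the bench.
- lid (a joint): Angle of the lid, rad: 0 = fully shut (a stop), growing as its front edge rises; starts 0.25 to 0.5. The hinge line lies along the box's y at the back of the rim (box frame x = +62 mm, z = 60 mm). Stiff hinge: the lid stays where it is left; about 3 N straight down at lid_front shuts it. The lid is 3 mm thick, 124 mm deep and 176 mm long; shut, its top is 63 mm above the bench.
- lid_front (a point): Point on the top face of the lid, 22 mm behind its front edge and 20 mm to the left of its middle: a clear place to press. Moves with the lid; its axes are the lid's (x to the hinge, y to the box's left, z out of the lid). Lid shut: box frame (-40, 20, 63) mm.
- bolt_slide (a joint): How far the bolt has been slid, m, towards the box's left end (+y): 0 = fully withdrawn, 0.045 = fully home in the keeper (a stop); starts 0 to 0.012. Sliding takes about 1.5 N and it stays where it is left. It slides only while the stud stands up.
- bolt_turn (a joint): How far the bolt's stud and knob are turned over, rad: 0 = standing straight up from the lid, 1.4 = lying over to the front (-x) in the cross slot (a stop). Until bolt_slide is over 0.042 the edge of the long slot holds the stud up (it gives up to about 0.3 rad when pushed hard, and springs back). Turning takes about 0.7 N at the knob; it stays where it is left.
- bolt_knob (a point): Centre of the bolt's knob: a black ball of 15 mm diameter, on a steel stud of 6 mm diameter, 42 mm from the bolt's axis. Standing up with the lid shut it is 119 mm above the bench. Turned fully over it lies about 41 mm in front of the axis, 84 mm above the bench.
- bolt_axis (a point): Point on the bolt's axis at the middle of the cross slot, where the stud stands when the bolt is home; fixed to the lid, with the lid's axes (x to the hinge, y to the box's left, z out of the lid). The axis runs along y, 14 mm above the lid's top; the brass barrel round it is 24 mm thick and reaches from 68 mm right of this point to 26 mm left. Lid shut: box frame (4, 12, 77) mm.
- clamp_wood: Bystander: wooden ring clamp lying loose in front of the box, 28 x 124 x 28 mm, long axis its y; origin at the centre of its underside. Not to be moved.
- case_red: Bystander: red moulded case lying loose behind the box, 34 x 66 x 14 mm, long axis its y; origin at the centre of its underside. Not to be moved.
- drill_block: Bystander: small black drill block lying loose behind the box, 22 x 42 x 16 mm, long axis its y; origin at the centre of its underside. Not to be moved.

How it is judged:
By the outcome, as a careful person would: the job done as asked, in the order asked, and still so for the second after the job is handed in, with the robot touching nothing.
It also fails if it takes over 48 s, if anything falls off the work surface, if the arm or the gripper's body presses on something with over 40 N, if the wrist force passes 120 N, or if a joint passes its speed limit or range.

## Working session

There is one attempt and no reset: what is moved stays moved. The work goes in short steps, Python scripts to look and compute and a shell command to move; the robot and the scene stay as the last step left them, time stands still between calls to the robot, and variables do not carry over. Pictures are saved under pics/ and viewed, about 8 in all and at most 12, crops included, and the job is handed in when it is done.

```bash
mkdir -p pics; cat > h.py <<'E'
import numpy as np, cv2
from scipy.spatial.transform import Rotation as R
from bench import ctrl, imaging, finder
def ray(im,pt):
    r,c=pt[0]*480,pt[1]*640
    d=im["pose"][:3,:3]@np.linalg.inv(im["intrinsics"])@[c,r,1]
    return im["pose"][:3,3],d/np.linalg.norm(d)
def tri(a,b):
    A=np.zeros((3,3));v=np.zeros(3)
    for o,d in (a,b):
        P=np.eye(3)-np.outer(d,d);A+=P;v+=P@o
    p=np.linalg.solve(A,v)
    return p,[np.linalg.norm((np.eye(3)-np.outer(d,d))@(p-o)) for o,d in (a,b)]
def onz(a,z): o,d=a; return o+d*(z-o[2])/d[2]
def proj(im,p):
    q=im["intrinsics"]@(im["pose"][:3,:3].T@(np.asarray(p)-im["pose"][:3,3])); return q[:2]/q[2]
def find(names,ims):
    out={}
    for n in names:
        for c in ims:
            f=finder.spot_point(n,c)[:2]
            for k in f: print(n,c,round(k["conf"],2),np.round(np.array(k["point"])*[480,640],1))
            if f: out[n,c]=ray(ims[c],f[0]["point"])
        if (n,"top") in out and (n,"scene") in out:
            p,e=tri(out[n,"top"],out[n,"scene"]); print("  ->",n,p.round(4),np.round(e,4))
    return out
E
python3 - <<'E'
from h import *
s=ctrl.get_state(); print({k:np.round(v,3) for k,v in s.items()})
ims={c:imaging.get_image(c) for c in("top","scene")}
for c in ims: cv2.imwrite(f"pics/{c}0.png",ims[c]["frame"][...,::-1]); print(c,ims[c]["pose"].round(3).tolist(),ims[c]["intrinsics"][0])
find(["scrap_box","keeper_eye","lid_front","bolt_knob","bolt_axis","clamp_wood","case_red","drill_block"],ims)
E
```

```text
{'time': np.float64(0.0), 'joint_positions': array([-1.131,  0.322, -0.07 ,  1.452,  0.023,  1.371, -0.057]), 'qd': array([ 0.001, -0.002,  0.002, -0.   ,  0.001, -0.001,  0.002]), 'joint_torque': array([-0.0000e+00, -4.9131e+01, -4.0400e-01, -3.1253e+01, -6.4000e-02,
        4.4000e-02,  0.0000e+00]), 'position': array([0.268, 0.591, 0.243]), 'tool_rot': array([-6.64e-01, -3.07e+00,  3.00e-03]), 'ft_force': array([ 0.966,  0.139, -0.161]), 'torque': array([-0.03 , -0.021, -0.025]), 'grip_width': np.float64(0.997)}
top [[-0.012, -0.981, 0.192, 0.41], [-1.0, 0.013, 0.008, -0.12], [-0.01, -0.192, -0.981, 0.939], [0.0, 0.0, 0.0, 1.0]] [623.0197311    0.         317.79127813]
scene [[-0.877, -0.348, 0.332, 0.303], [-0.481, 0.624, -0.616, 0.397], [0.007, -0.7, -0.714, 0.708], [0.0, 0.0, 0.0, 1.0]] [470.1578241    0.         327.30657343]
scrap_box top 0.86 [278.7 331.2]
scrap_box scene 0.83 [278.5 347. ]
  -> scrap_box [ 0.5422 -0.1319  0.0058] [0.0011 0.0011]
keeper_eye top 0.56 [267.5 268.4]
keeper_eye scene 0.79 [287.8 321.4]
keeper_eye scene 0.17 [276.2 351.3]
  -> keeper_eye [ 0.5495
[... 270 characters left out ...]
t_knob [ 0.5754 -0.1663  0.1386] [0.0018 0.0018]
bolt_axis top 0.6 [255.2 321.2]
bolt_axis scene 0.92 [249.3 340.1]
bolt_axis scene 0.38 [211.2 343.5]
  -> bolt_axis [ 0.558  -0.1188  0.0942] [0.0035 0.0035]
clamp_wood top 0.9 [351.7 357.4]
clamp_wood top 0.36 [296.1 321. ]
clamp_wood scene 0.58 [288.  406.7]
clamp_wood scene 0.36 [290.3 323.3]
  -> clamp_wood [ 0.4332 -0.1691  0.0023] [0.0012 0.0012]
case_red top 0.81 [217.9 370.9]
case_red scene 0.55 [245.3 320. ]
case_red scene 0.45 [256.8 363.9]
  -> case_red [ 0.6386 -0.1958 -0.0091] [0.0005 0.0005]
drill_block top 0.86 [213.3 304.6]
drill_block scene 0.56 [274.8 293. ]
  -> drill_block [ 6.434e-01 -9.300e-02 -3.000e-04] [0.0013 0.0013]
```

View pics/top0.png

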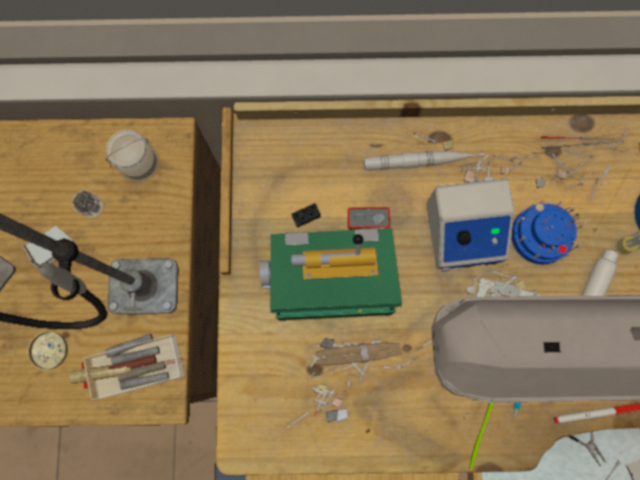

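View pics/scene0.png

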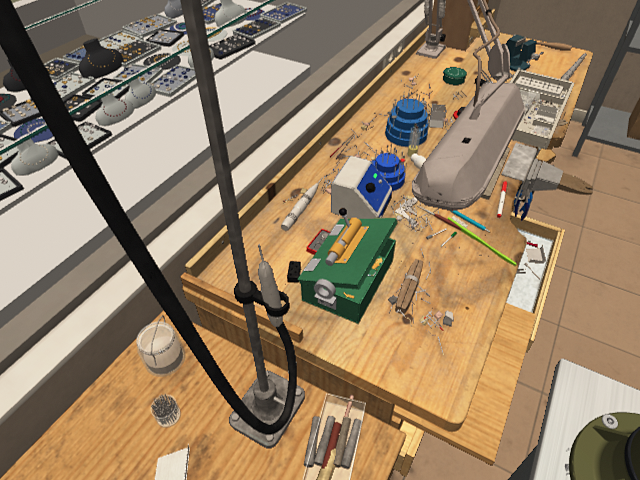

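The top view shows the box at about (275,335) with its yellow barrel and the knob at (240,358). The scene view shows the keeper at (288,322) and the knob at (211,342). A tool stand with a pole rises at about y=+0.17, between the arm and the box. Next I fit the box pose and locate the stand.

```bash
cat > fit.py <<'E'
from h import *
from scipy.optimize import least_squares
def model(p):
    x,y,w,th,sl,tu=p
    B=lambda q:R.from_euler('z',w).apply(np.asarray(q,float))+[x,y,0]
    def L(q): # box-frame coordinates with lid shut -> world
        h=np.array([.062,0,.060]); return B(R.from_euler('y',th).apply(np.asarray(q,float)-h)+h)
    kn=L([.004-.042*np.sin(tu),.012-.045+sl,.077+.042*np.cos(tu)])
    return dict(scrap_box=B([0,0,0]),keeper_eye=B([.004,.0955,.077]),lid_front=L([-.04,.02,.063]),bolt_axis=L([.004,.012,.077]),bolt_knob=kn),B,L
E
python3 - <<'E'
from fit import *
ims={c:imaging.get_image(c) for c in("top","scene")}
ob=[]
names=["scrap_box","keeper_eye","lid_front","bolt_axis","bolt_knob"]
for k in range(3):
  if k: ims={c:imaging.get_image(c) for c in("top","scene")}
  for n in names:
    for c in ims:
      f=finder.spot_point(n,c)
      if f: ob.append((n,c,np.array(f[0]["point"])[::-1]*[640,480]))
def res(p):
  m,_,_=model(p)
  return np.concatenate([(proj(ims[c],m[n])-u) for n,c,u in ob])
s=least_squares(res,[.545,-.132,.08,.35,.005,0],loss="soft_l1",x_scale=[.01,.01,.1,.1,.01,1],bounds=([0,-1,-.35,0,0,-.01],[1,1,.35,.7,.045,.01]))
print(s.x.round(4),s.cost); r=res(s.x).reshape(-1,2)
for (n,c,u),q in list(zip(ob,r))[:10]: print(n,c,u.round(1),q.round(1))
np.save("p.npy",s.x)
m,B,L=model(s.x); print({k:v.round(4) for k,v in m.items()})
for c,(r0,c0) in dict(top=(190,240),scene=(190,270)).items():
  im=cv2.resize(ims[c]["frame"][r0:r0+150,c0:c0+180,::-1],None,fx=4,fy=4,interpolation=cv2.INTER_CUBIC)
  def ln(a,b,col):
    q=[tuple(int(v) for v in (proj(ims[c],t)-[c0,r0]+.5)*4) for t in(a,b)]; cv2.line(im,*q,col,1,cv2.LINE_AA)
  for z in(0,.06):
    k=[(sx*.058,sy*.085,z) for sx,sy in((-1,-1),(1,-1),(1,1),(-1,1))]
    for i in range(4): ln(B(k[i]),B(k[(i+1)%4]),(0,0,255))
  k=[(-.062,-.088,.063),(.062,-.088,.063),(.062,.088,.063),(-.062,.088,.063)]
  for i in range(4): ln(L(k[i]),L(k[(i+1)%4]),(255,0,255))
  ln(L([.004,-.056,.077]),L([.004,.038,.077]),(255,255,0)); ln(L([.004,-.033+s.x[4],.077]),m["bolt_knob"],(255,255,0))
  cv2.imwrite(f"pics/ov_{c}.png",im)
# stand
px=lambda c,col,row:ray(ims[c],(row/480,col/640))
print("motor",tri(px("top",62,265),px("scene",268,285)))
print("polebase z0",onz(px("top",142,283),0),onz(px("scene",265,385),0)); print("pole",tri(px("top",142,283),px("scene",265,385)))
print("hose low",tri(px("top",100,318),px("scene",265,440)))
for z in (.1,.3,.5): print(z,[onz(px("scene",cc,rr),z).round(3) for cc,rr in((185,0),(240,260))], onz(px("top",30,228),z).round(3))
for c,r in ((20,0),(100,190),(200,350)): print("hose",c,r,[onz(px("scene",c,r),z).round(3) for z in(.2,.35,.5)])
E
```

```text
[ 0.5414 -0.1356  0.01    0.4267  0.0009 -0.01  ] 56.937523655758056
scrap_box top [331.3 279.1] [ 2.  -0.1]
scrap_box scene [350.3 276. ] [-1.6  3.4]
keeper_eye top [266.8 269.8] [-1.   0.3]
keeper_eye scene [322.5 286.7] [1.  1.3]
lid_front scene [366.6 254.7] [-5.3  0.4]
bolt_axis top [322.6 258.1] [ 2.7 -0.8]
bolt_axis scene [339.8 246.1] [ 0.  -0.9]
bolt_knob top [356.5 236.3] [2.1 1.9]
bolt_knob scene [343.2 208.2] [-0.5  3.4]
scrap_box top [333.1 279.6] [ 0.3 -0.6]
{'scrap_box': array([ 0.5414, -0.1356,  0.    ]), 'keeper_eye': array([ 0.5444, -0.0401,  0.077 ]), 'lid_front': array([ 0.5116, -0.1159,  0.105 ]), 'bolt_axis': array([ 0.5575, -0.1234,  0.0995]), 'bolt_knob': array([ 0.5757, -0.1674,  0.1375])}
motor (array([0.51315592, 0.14664224, 0.30926531]), [np.float64(0.0032174802829922854), np.float64(0.0032174802829923774)])
polebase z0 [0.53901463 0.15563514 0.        ] [0.55996307 0.12573479 0.        ]
pole (array([0.53717066, 0.14322223, 0.04869   ]), [np.float64(0.005069658513291509), np.float64(0.005069658513291511)])
hose low (array([0.49164131, 0.206655  , 0.0371384 ]), [np.float64(0.008406755368018246), np.float64(0.008406755368018238)])
0.1 [array([ 1.601, -0.923,  0.1  ]), array([ 0.691, -0.008,  0.1  ])] [0.604 0.285 0.1  ]
0.3 [array([ 1.174, -0.489,  0.3  ]), array([0.564, 0.125, 0.3  ])] [0.558 0.189 0.3  ]
0.5 [array([ 0.747, -0.055,  0.5  ]), array([0.436, 0.258, 0.5  ])] [0.512 0.092 0.5  ]
hose 20 0 [array([ 1.808, -0.463,  0.2  ]), array([ 1.363, -0.209,  0.35 ]), array([0.919, 0.045, 0.5  ])]
hose 100 190 [array([0.925, 0.045, 0.2  ]), array([0.741, 0.149, 0.35 ]), array([0.557, 0.253, 0.5  ])]
hose 200 350 [array([0.583, 0.203, 0.2  ]), array([0.5 , 0.26, 0.35]), array([0.417, 0.317, 0.5  ])]
```

View pics/ov_top.png

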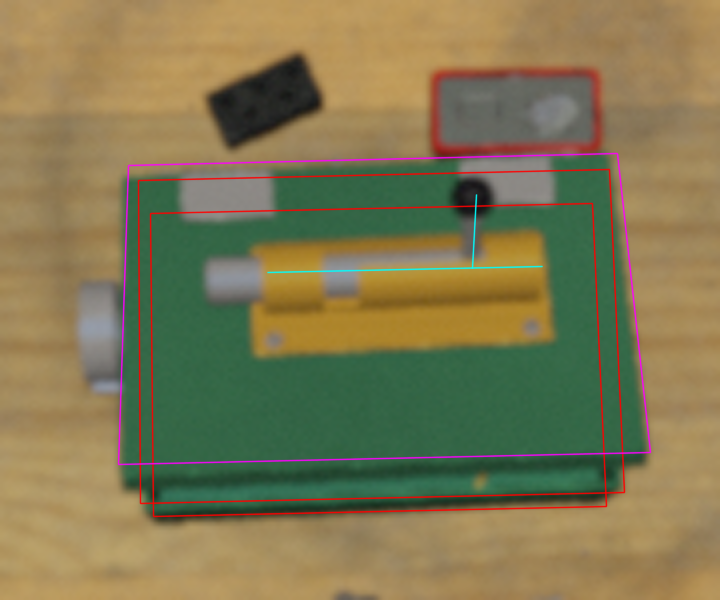

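View pics/ov_scene.png

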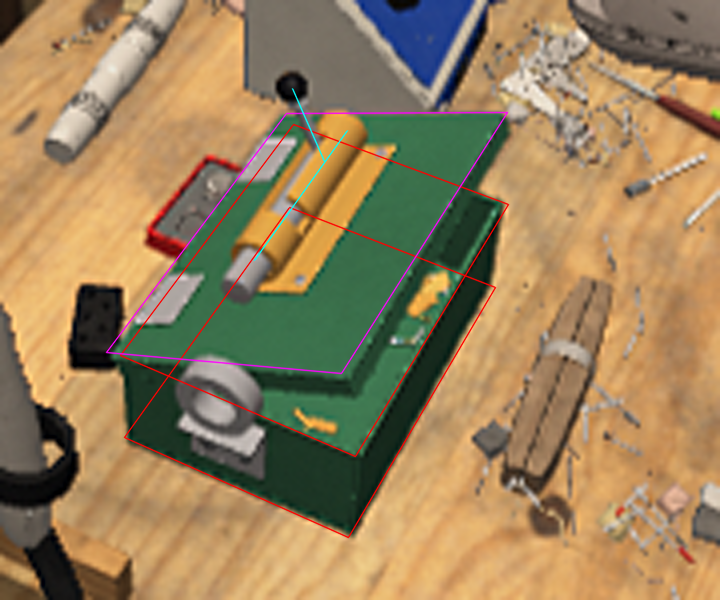

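The overlay agrees within a few mm: slide is near 0, the lid is at about 0.43 rad, and the yaw is slightly under-fit (barrel slope 0.03–0.05). I'll refine it with corner points and check the hose, pole and lamp clearances.

```bash
python3 - <<'E'
from fit import *
ims={c:imaging.get_image(c) for c in("top","scene")}
off=dict(top=(240,190),scene=(270,190))
C=[("top",(155,517),"B",(-.058,.085,0)),("top",(609,507),"B",(-.058,-.085,0)),("top",(127,178),"L",(.062,.088,.063)),("top",(646,461),"L",(-.062,-.088,.063)),
("top",(471,197),"K",0),("scene",(291,87),"K",0),("scene",(108,355),"L",(.062,.088,.063)),("scene",(348,378),"L",(-.062,.088,.063)),("scene",(508,115),"L",(-.062,-.088,.063)),
("scene",(350,537),"B",(-.058,.085,0)),("scene",(127,437),"B",(.058,.085,0)),("scene",(358,455),"B",(-.058,.085,.06)),("scene",(507,206),"B",(-.058,-.085,.06))]
def res(p):
  m,B,L=model(p[:6]); o=[]
  for c,u,k,q in C:
    w=m["bolt_knob"] if k=="K" else B(q) if k=="B" else L(q)
    d=p[6:8] if c=="top" else p[8:]
    o.append(proj(ims[c],w)+d-(np.array(u)/4-.5+off[c]))
  b=[L((.004,-.056,.077)),L((.004,.038,.077))]; e=[proj(ims["top"],t) for t in b]; sl=(e[1]-e[0])
  return np.concatenate(o+[p[6:]/2])
s=least_squares(res,[.5414,-.1356,.03,.42,.002,0,0,0,0,0],loss="soft_l1",x_scale=[.01,.01,.1,.1,.01,1,1,1,1,1],bounds=([0,-1,-.35,0,0,-.01]+[-9]*4,[1,1,.35,.7,.045,.01]+[9]*4))
print(s.x.round(4)); print(res(s.x)[:-4].reshape(-1,2).round(1).tolist()); np.save("p.npy",s.x)
m,_,_=model(s.x[:6]); print({k:v.round(4).tolist() for k,v in m.items()})
px=lambda c,col,row:ray(ims[c],(row/480,col/640))
for col,row in((2,318),(50,325)):
  print("hose top",col,[(z,onz(px("top",col,row),z).round(3)[:2].tolist(),proj(ims["scene"],onz(px("top",col,row),z)).round(0).tolist()) for z in(.0,.1,.2,.3,.4,.5,.6)])
print("pole hi",[(z,proj(ims["scene"],(.54,.15,z)).round()) for z in(0,.2,.4,.6)],[(z,proj(ims["top"],(.54,.15,z)).round()) for z in(0,.2,.4)])
print("lamp tip",tri(px("top",435,345),px("scene",413,192)),tri(px("top",552,347),px("scene",466,141)))
E
```

```text
[ 0.5405 -0.1352  0.0184  0.4127  0.0019 -0.01    0.0941  0.2173 -0.247
 -0.3843]
[[-0.3, 1.1], [-0.6, 0.1], [-0.1, -1.9], [1.0, -1.1], [0.2, 1.0], [0.6, 0.9], [-0.1, -0.4], [-0.6, -0.2], [-0.1, -0.2], [0.2, 0.0], [-0.3, 0.5], [0.1, 0.4], [0.2, -0.8]]
{'scrap_box': [0.5405, -0.1352, 0.0], 'keeper_eye': [0.5427, -0.0396, 0.077], 'lid_front': [0.5099, -0.1157, 0.1037], 'bolt_axis': [0.556, -0.1229, 0.0988], 'bolt_knob': [0.574, -0.1656, 0.1371]}
hose top 2 [(0.0, [0.489, 0.365], [205.0, 568.0]), (0.1, [0.48, 0.314], [224.0, 507.0]), (0.2, [0.472, 0.262], [246.0, 437.0]), (0.3, [0.463, 0.21], [272.0, 354.0]), (0.4, [0.455, 0.158], [303.0, 254.0]), (0.5, [0.447, 0.107], [342.0, 131.0]), (0.6, [0.438, 0.055], [390.0, -23.0])]
hose top 50 [(0.0, [0.477, 0.292], [247.0, 514.0]), (0.1, [0.47, 0.248], [263.0, 460.0]), (0.2, [0.463, 0.204], [282.0, 396.0]), (0.3, [0.456, 0.16], [305.0, 320.0]), (0.4, [0.449, 0.116], [332.0, 227.0]), (0.5, [0.441, 0.072], [366.0, 113.0]), (0.6, [0.434, 0.028], [410.0, -33.0])]
pole hi [(0, array([267., 403.])), (0.2, array([254., 332.])), (0.4, array([232., 216.])), (0.6, array([189.,  -8.]))] [(0, array([146., 282.])), (0.2, array([ 99., 260.])), (0.4, array([ 20., 222.]))]
lamp tip (array([ 0.45524115, -0.24951749,  0.16865745]), [np.float64(0.020994591237829246), np.float64(0.020994591237829225)]) (array([ 0.43009141, -0.38260324,  0.2090203 ]), [np.float64(0.0002234626348267907), np.float64(0.00022346263482689953)])
```

```bash
cat > rows.py <<'E'
from h import *
def show(wps,claw=0,pos=None,rot=None):
    """wps: (x,y,z,yaw_deg of tool y, n rows); prints rows in tool axes"""
    s=ctrl.get_state(); p=s["position"] if pos is None else np.array(pos); r=R.from_rotvec(s["tool_rot"])
    if rot is not None:r=down(rot)
    for x,y,z,yaw,n in wps:
        p1=np.array([x,y,z]); r1=down(yaw); d=(r.inv()*r1).as_rotvec()/n
        for i in range(n):
            t=r.inv().apply((p1-p)/n)*100
            print([round(float(v),2) for v in [*t,*np.degrees(d),claw]])
            r=r*R.from_rotvec(d)
        p,r=p1,r1
        print("--",p1.round(3),yaw)
def down(yaw):
    a=np.radians(yaw); y=np.array([np.cos(a),np.sin(a),0]); z=np.array([0,0,-1.]); x=np.cross(y,z)
    return R.from_matrix(np.c_[x,y,z])
E
python3 - <<'E'
from rows import *
pol=lambda r,a:(r*np.cos(np.radians(a)),r*np.sin(np.radians(a)))
w=[(*pol(.42,65),.245,104,6)]
for a,y in((59,107),(52.5,109),(46,111),(39.5,110),(33,108),(26.5,105),(20,102),(13.5,99),(7,96),(0.5,93),(-6,91)): w.append((*pol(.42,a),.245,y,1))
show(w)
E
```

```text
[-0.07, -3.83, -0.01, 0.0, 0.0, -6.4, 0.0]
[0.35, -3.82, -0.01, 0.0, 0.0, -6.4, 0.0]
[0.78, -3.75, -0.01, 0.0, 0.0, -6.4, 0.0]
[1.19, -3.64, -0.01, 0.0, 0.0, -6.4, 0.0]
[1.59, -3.49, -0.01, 0.0, 0.0, -6.4, 0.0]
[1.97, -3.29, -0.01, 0.0, 0.0, -6.4, 0.0]
-- [0.177 0.381 0.245] 104
[-3.27, -2.94, 0.0, 0.0, 0.0, -3.0, 0.0]
-- [0.216 0.36  0.245] 107
[-2.98, -3.71, 0.0, 0.0, 0.0, -2.0, 0.0]
-- [0.256 0.333 0.245] 109
[-2.4, -4.11, 0.0, 0.0, 0.0, -2.0, 0.0]
-- [0.292 0.302 0.245] 111
[-1.76, -4.42, 0.0, 0.0, 0.0, 1.0, 0.0]
-- [0.324 0.267 0.245] 110
[-1.33, -4.57, 0.0, 0.0, 0.0, 2.0, 0.0]
-- [0.352 0.229 0.245] 108
[-0.97, -4.66, 0.0, 0.0, 0.0, 3.0, 0.0]
-- [0.376 0.187 0.245] 105
[-0.68, -4.71, 0.0, 0.0, 0.0, 3.0, 0.0]
-- [0.395 0.144 0.245] 102
[-0.39, -4.75, 0.0, 0.0, 0.0, 3.0, 0.0]
-- [0.408 0.098 0.245] 99
[-0.1, -4.76, 0.0, 0.0, 0.0, 3.0, 0.0]
-- [0.417 0.051 0.245] 96
[0.19, -4.76, 0.0, 0.0, 0.0, 3.0, 0.0]
-- [0.42  0.004 0.245] 93
[0.48, -4.74, 0.0, 0.0, 0.0, 2.0, 0.0]
-- [ 0.418 -0.044  0.245] 91
```

```bash
python3 -m jog '[[[-0.1,-3.8,0,0,0,-6.4,0],[0.35,-3.8,0,0,0,-6.4,0],[0.8,-3.75,0,0,0,-6.4,0],[1.2,-3.65,0,0,0,-6.4,0],[1.6,-3.5,0,0,0,-6.4,0],[2.0,-3.3,0,0,0,-6.4,0],[0,0,0,0,0,0,0]]]' 10
```

```text
time: 3.5
position: [0.176, 0.3773, 0.2446]
tool_rot: [-0.385, 3.118, -0.002]
ft_force: [0.6, 1.2, -0.7]
grip_width: 0.45
```

```bash
python3 -m jog '[[[-3.2,-2.9,0,0,0,-3,0],[-3,-3.7,0,0,0,-2,0],[-2.4,-4.1,0,0,0,-2,0],[-1.75,-4.4,0,0,0,1,0],[-1.3,-4.6,0,0,0,2,0],[-1,-4.7,0,0,0,3,0],[-0.7,-4.7,0,0,0,3,0],[-0.4,-4.75,0,0,0,3,0],[-0.1,-4.75,0,0,0,3,0],[0.2,-4.75,0,0,0,3,0],[0.5,-4.75,0,0,0,2,0],[0,0,0,0,0,0,0]]]'
python3 - <<'E'
from rows import *
# above lid_front, then down: tip 22mm ahead
p=np.load("p.npy")
from fit import model
m,B,L=model(p[:6]); f=m["lid_front"]; shut=B([-.04,.02,.063]); print(f,shut)
yaw=90+np.degrees(p[2])
show([(f[0],f[1],.20,yaw,3),(f[0],f[1],.13,yaw,2),(shut[0],shut[1],.085,yaw,3)])
E
```

```text
time: 4.7
position: [0.4169, -0.0501, 0.2453]
tool_rot: [-0.008, 3.14, -0.002]
ft_force: [0.0, -0.1, 0.6]
grip_width: 0.008
[ 0.5099047  -0.11571655  0.10365878] [ 0.50013927 -0.11589626  0.063     ]
[-3.09, -2.2, 1.52, -0.02, 0.03, -0.25, 0.0]
[-3.08, -2.21, 1.51, -0.02, 0.03, -0.25, 0.0]
[-3.07, -2.23, 1.51, -0.02, 0.03, -0.25, 0.0]
-- [ 0.51  -0.116  0.2  ] 91.05428226249
[0.0, 0.0, 3.5, 0.0, 0.0, 0.0, 0.0]
[0.0, 0.0, 3.5, 0.0, 0.0, 0.0, 0.0]
-- [ 0.51  -0.116  0.13 ] 91.05428226249
[0.33, -0.0, 1.5, 0.0, 0.0, 0.0, 0.0]
[0.33, -0.0, 1.5, 0.0, 0.0, 0.0, 0.0]
[0.33, -0.0, 1.5, 0.0, 0.0, 0.0, 0.0]
-- [ 0.5   -0.116  0.085] 91.05428226249
```

```bash
python3 -m jog '[[[-3,-2.2,1.5,0,0,0,0],[-3,-2.2,1.5,0,0,-0.3,0],[-2.8,-2.2,1.5,0,0,-0.4,0],[0,0,3.5,0,0,0,0],[0,0,3,0,0,0,0],[0.2,0,0.8,0,0,0,0],[0.2,0,0.8,0,0,0,0],[0.2,0,0.8,0,0,0,0],[0.2,0,0.8,0,0,0,0],[0,0,0,0,0,0,0]]]'
```

```text
time: 5.7
position: [0.4975, -0.1077, 0.1022]
tool_rot: [0.047, -3.141, -0.001]
ft_force: [0.0, -0.8, -0.7]
grip_width: 0.006
```

```bash
python3 -m jog '[[[0,-0.3,0.5,0,0,0,0],[0,-0.2,0.5,0,0,0,0],[0,0,0.4,0,0,0,0],[0,0,0.2,0,0,0,0],[0,0,0.2,0,0,0,0],[0,0,0,0,0,0,0]]]'
```

```text
time: 6.3
position: [0.4984, -0.1131, 0.0858]
tool_rot: [-0.047, 3.141, 0.001]
ft_force: [-3.3, 2.3, 12.9]
grip_width: 0.012
```

```bash
python3 -m jog '[[[0,0,-3,0,0,0,0],[0,0,-4,0,0,0,0],[0,0,-4,0,0,0,0],[-2,-4,0,0,0,0,0],[-2,-4,0,0,0,0,0],[0,0,0,0,0,0,0]]]'
python3 - <<'E'
from fit import *
ims={c:imaging.get_image(c) for c in("top","scene")}
find(["keeper_eye","lid_front","bolt_axis","bolt_knob","scrap_box"],ims)
p=np.load("p.npy"); m,_,_=model([*p[:3],0,p[4],0]); print({k:v.round(4).tolist() for k,v in m.items()}); 
print({(k,c):proj(ims[c],v)[::-1].round(1).tolist() for k,v in m.items() for c in ims})
a=cv2.resize(ims["top"]["frame"][190:340,240:420,::-1],None,fx=2.2,fy=2.2); b=cv2.resize(ims["scene"]["frame"][190:340,270:450,::-1],None,fx=2.2,fy=2.2)
cv2.imwrite("pics/shut.png",np.hstack([a,b]))
E
```

```text
time: 6.9
position: [0.5409, -0.1981, 0.1942]
tool_rot: [0.036, -3.141, 0.01]
ft_force: [-0.9, -0.7, -1.1]
grip_width: 0.007
keeper_eye top 0.74 [270.3 265.8]
keeper_eye scene 0.91 [287.1 320.9]
  -> keeper_eye [ 0.5463 -0.0393  0.078 ] [0.0025 0.0025]
lid_front scene 0.73 [272.2 364.9]
bolt_axis scene 0.85 [254.8 344.2]
bolt_knob scene 0.61 [223.2 357.2]
bolt_knob scene 0.51 [277.2 347.3]
scrap_box scene 0.78 [274.4 348.9]
scrap_box scene 0.16 [245.4 319. ]
{'scrap_box': [0.5405, -0.1352, 0.0], 'keeper_eye': [0.5427, -0.0396, 0.077], 'lid_front': [0.5001, -0.1159, 0.063], 'bolt_axis': [0.5443, -0.1231, 0.077], 'bolt_knob': [0.5451, -0.1661, 0.119]}
{('scrap_box', 'top'): [279.6, 333.1], ('scrap_box', 'scene'): [279.8, 349.0], ('keeper_eye', 'top'): [271.3, 265.5], ('keeper_eye', 'scene'): [288.6, 324.2], ('lid_front', 'top'): [302.0, 320.5], ('lid_front', 'scene'): [273.2, 365.7], ('bolt_axis', 'top'): [269.4, 325.2], ('bolt_axis', 'scene'): [256.4, 345.8], ('bolt_knob', 'top'): [263.5, 357.5], ('bolt_knob', 'scene'): [225.1, 357.2]}
```

View pics/shut.png

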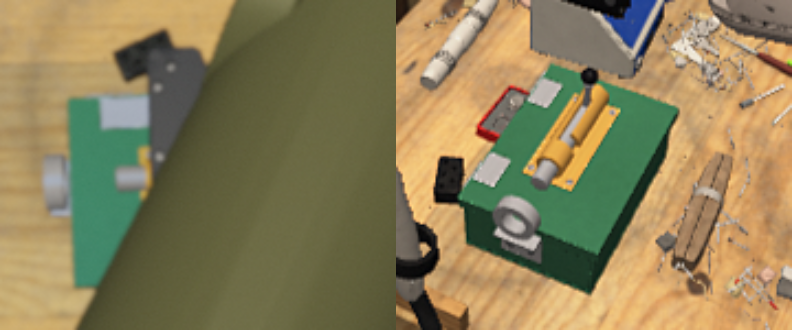

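The picture shows the lid shut flush, with the knob at scene pixel (224,358), where the model puts it (225,357). The arm hides the box in the top view. Next I descend on the right side of the knob.

```bash
python3 -m jog '[[[-0.3,-1,0,0,0,0,0],[0,0,0,0,0,0,0],[0,0,3,0,0,0,0],[0,0,3.5,0,0,0,0],[0,0,0,0,0,0,0],[0,0,0,0,0,0,0]]]'
```

```text
time: 8.1
position: [0.5435, -0.2021, 0.1298]
tool_rot: [0.046, -3.14, 0.001]
ft_force: [0.2, -0.3, 1.0]
grip_width: 0.006
```

```bash
python3 - <<'E'
from fit import *
ims={"scene":imaging.get_image("scene")}
find(["bolt_knob","lid_front"],ims); print(ctrl.get_state()["position"],ctrl.get_state()["tool_rot"])
cv2.imwrite("pics/pre.png",cv2.resize(ims["scene"]["frame"][160:310,290:470,::-1],None,fx=4,fy=4,interpolation=cv2.INTER_CUBIC))
E
```

```text
lid_front scene 0.65 [274.9 368.1]
[ 0.54491213 -0.20235313  0.13149596] [-4.62917948e-02  3.13823046e+00 -1.14317017e-03]
```

View pics/pre.png

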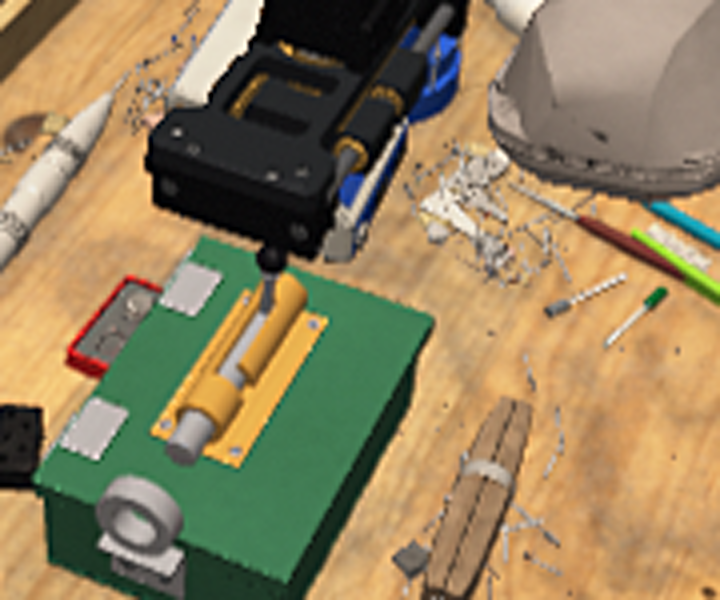

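```bash
python3 -m jog '[[[0,0.5,0,0,0,0,0],[0,0.5,0,0,0,0,0],[0,0.5,0,0,0,0,0],[0,0,0,0,0,0,0]]]'; python3 -m jog '[[[0,0.5,0,0,0,0,0],[0,0.5,0,0,0,0,0],[-0.05,0.5,0,0,0,0,0],[0,0.5,0,0,0,0,0],[0,0.5,0,0,0,0,0],[0,0.5,0,0,0,0,0],[0,0,0,0,0,0,0]]]'
```

```text
time: 8.65
position: [0.5436, -0.1852, 0.1297]
tool_rot: [-0.05, 3.141, 0.001]
ft_force: [-0.2, 0.2, 0.6]
grip_width: 0.006
time: 9.35
position: [0.543, -0.1554, 0.1294]
tool_rot: [0.049, -3.141, -0.001]
ft_force: [-1.2, -0.5, -0.1]
grip_width: 0.007
```

```bash
python3 -m jog '[[[0,0.3,0,0,0,0,0],[0,0.3,0,0,0,0,0],[0,0.2,0,0,0,0,0],[0,0,0,0,0,0,0]]]'; python3 -m jog '[[[-0.05,0.2,0,0,0,0,0],[0,0.2,0,0,0,0,0],[0,0,0,0,0,0,0]]]'
```

```text
time: 9.75
position: [0.5427, -0.1482, 0.1295]
tool_rot: [-0.047, 3.141, 0.001]
ft_force: [-0.3, -1.1, -0.6]
grip_width: 0.003
time: 10.05
position: [0.5429, -0.1443, 0.1295]
tool_rot: [0.047, -3.141, -0.0]
ft_force: [-0.2, -0.7, 0.9]
grip_width: 0.005
```

```bash
python3 - <<'E'
from fit import *
ims={"scene":imaging.get_image("scene")}
find(["bolt_knob"],ims); p=np.load("p.npy")
for sl in (0,.01,.02,.03,.04,.045): print(sl,proj(ims["scene"],model([*p[:3],0,sl,0])[0]["bolt_knob"])[::-1].round(1))
cv2.imwrite("pics/push.png",cv2.resize(ims["scene"]["frame"][180:320,290:440,::-1],None,fx=4,fy=4,interpolation=cv2.INTER_CUBIC))
E
```

```text
bolt_knob scene 0.73 [236.2 347.9]
0 [224.5 357.6]
0.01 [227.9 355.3]
0.02 [231.4 352.9]
0.03 [234.9 350.4]
0.04 [238.4 347.9]
0.045 [240.2 346.7]
```

View pics/push.png

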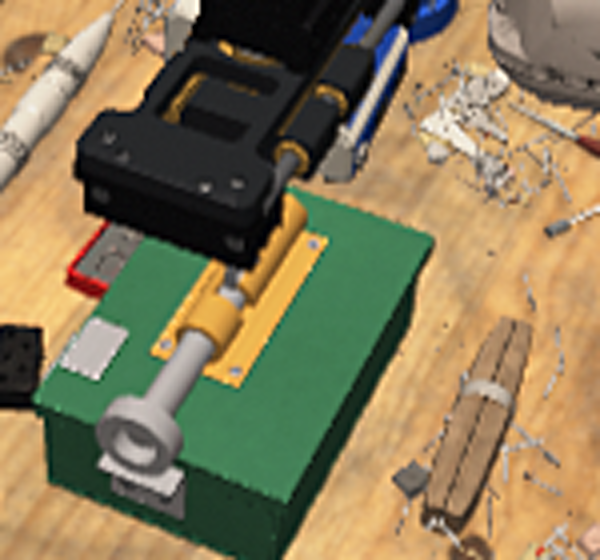

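The bolt has slid most of the way and its tip is at the keeper (430,140 in the crop). I keep pushing to the stop.

```bash
python3 -m jog '[[[-0.05,0.2,0,0,0,0,0],[0,0.2,0,0,0,0,0],[0,0,0,0,0,0,0]]]';  python3 -m jog '[[[0,0.2,0,0,0,0,0],[0,0.1,0,0,0,0,0],[0,0,0,0,0,0,0]]]'
```

```text
time: 10.45
position: [0.5434, -0.1403, 0.1295]
tool_rot: [0.047, -3.141, -0.0]
ft_force: [-0.2, -0.9, -0.5]
grip_width: 0.002
time: 10.75
position: [0.5433, -0.1377, 0.1296]
tool_rot: [-0.047, 3.141, -0.0]
ft_force: [-0.8, -1.5, -1.0]
grip_width: 0.005
```

```bash
python3 -m jog '[[[0,0.1,0,0,0,0,0],[0,0.1,0,0,0,0,0],[0,0,0,0,0,0,0]]]';  python3 -m jog '[[[0,0.1,0,0,0,0,0],[0,0.1,0,0,0,0,0],[0,0,0,0,0,0,0]]]'
```

```text
time: 11.05
position: [0.5432, -0.1372, 0.1297]
tool_rot: [-0.045, 3.141, -0.003]
ft_force: [-0.1, -5.1, -1.4]
grip_width: 0.004
time: 11.35
position: [0.5432, -0.1367, 0.1297]
tool_rot: [-0.044, 3.14, -0.007]
ft_force: [0.0, -7.1, -2.2]
grip_width: 0.004
```

Firm stop at about 7 N: the bolt is home. I back off, lift over and come down behind the knob.

```bash
python3 -m jog '[[[0,-1.8,0,0,0,0,0],[0,0,-2.5,0,0,0,0],[0,0,-2.5,0,0,0,0],[-3,1.5,0,0,0,0,0],[0,1.5,0,0,0,0,0],[0,0,0,0,0,0,0]]]'
python3 - <<'E'
from fit import *
ims={"scene":imaging.get_image("scene")}
find(["bolt_knob"],ims); print(ctrl.get_state()["position"])
cv2.imwrite("pics/home.png",cv2.resize(ims["scene"]["frame"][180:320,290:440,::-1],None,fx=4,fy=4,interpolation=cv2.INTER_CUBIC))
E
```

```text
time: 11.95
position: [0.5737, -0.1168, 0.1793]
tool_rot: [0.055, -3.141, -0.004]
ft_force: [-0.1, 0.4, 0.0]
grip_width: 0.01
bolt_knob scene 0.58 [239.9 345.8]
[ 0.57251729 -0.12038202  0.17934506]
```

View pics/home.png

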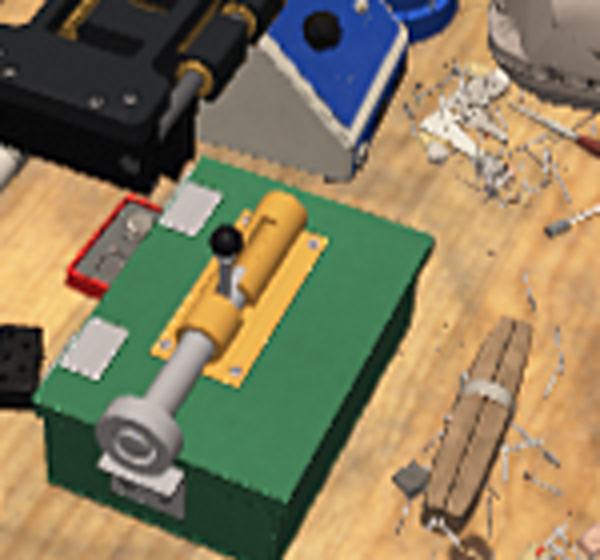

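The bolt sits fully in the keeper and the knob is at (240,346), which matches slide 0.045. Now down and push towards the front.

```bash
python3 -m jog '[[[0,-0.2,2.5,0,0,0,0],[0,0,2.4,0,0,0,0],[0,0,0,0,0,0,0],[0.4,0,0,0,0,0,0],[0.4,0,0,0,0,0,0],[0.4,0,0,0,0,0,0],[0.4,0,0.05,0,0,0,0],[0,0,0,0,0,0,0]]]'; python3 -m jog '[[[0.4,0,0.1,0,0,0,0],[0.4,0,0.1,0,0,0,0],[0.4,0,0.2,0,0,0,0],[0.4,0,0.2,0,0,0,0],[0,0,0,0,0,0,0]]]'
```

```text
time: 12.85
position: [0.5565, -0.1232, 0.1306]
tool_rot: [-0.046, 3.141, 0.001]
ft_force: [0.0, -0.9, -0.1]
grip_width: 0.008
time: 13.35
position: [0.5398, -0.1238, 0.1235]
tool_rot: [0.046, -3.14, -0.001]
ft_force: [-0.3, 0.2, -0.5]
grip_width: 0.009
```

```bash
python3 -m jog '[[[0.4,0,0.15,0,0,0,0],[0.4,0,0.15,0,0,0,0],[0.4,0,0.15,0,0,0,0],[0.4,0,0.1,0,0,0,0],[0,0,0,0,0,0,0]]]'; python3 - <<'E'
from fit import *
ims={"scene":imaging.get_image("scene")}
find(["bolt_knob"],ims); print(ctrl.get_state()["position"]); p=np.load("p.npy")
for t in range(0,81,10): print(t,proj(ims["scene"],model([*p[:3],0,.045,np.radians(t)])[0]["bolt_knob"])[::-1].round(1))
cv2.imwrite("pics/turn.png",cv2.resize(ims["scene"]["frame"][180:320,290:440,::-1],None,fx=4,fy=4,interpolation=cv2.INTER_CUBIC))
E
```

```text
time: 13.85
position: [0.5241, -0.1242, 0.1183]
tool_rot: [0.046, -3.14, -0.001]
ft_force: [0.2, 0.0, 0.2]
grip_width: 0.003
bolt_knob scene 0.8 [255.9 365.7]
bolt_knob scene 0.42 [274.7 295.2]
[ 0.52472585 -0.12413342  0.11855392]
0 [240.2 346.7]
10 [241.9 350.4]
20 [244.1 354. ]
30 [246.6 357.4]
40 [249.4 360.4]
50 [252.5 362.9]
60 [255.6 364.9]
70 [258.7 366.2]
80 [261.8 367. ]
```

View pics/turn.png

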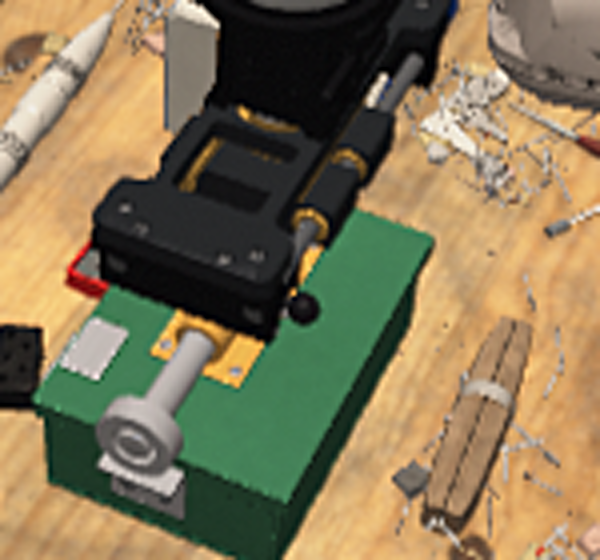

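The knob is over by about 60°, at (256,366). Now lift and press it down from above.

```bash
python3 -m jog '[[[-0.2,0,0,0,0,0,0],[0,0,-2.5,0,0,0,0],[2.2,0,0,0,0,0,0],[0,0,0,0,0,0,0],[0,0,1,0,0,0,0],[0.05,0,0.5,0,0,0,0],[0.05,0,0.5,0,0,0,0],[0.05,0,0.4,0,0,0,0],[0.05,0,0.3,0,0,0,0],[0,0,0,0,0,0,0]]]'; python3 -m jog '[[[0,0,0.15,0,0,0,0],[0,0,0.15,0,0,0,0],[0,0,0,0,0,0,0]]]'
```

```text
time: 14.95
position: [0.5026, -0.1249, 0.1159]
tool_rot: [0.047, -3.14, 0.0]
ft_force: [-0.2, -0.1, -0.2]
grip_width: 0.003
time: 15.25
position: [0.5032, -0.1249, 0.1139]
tool_rot: [-0.047, 3.141, 0.0]
ft_force: [-0.9, 1.1, 2.9]
grip_width: 0.003
```

```bash
python3 -m jog '[[[0,0,0.1,0,0,0,0],[0,0,0.1,0,0,0,0],[0,0,0,0,0,0,0]]]'; python3 -m jog '[[[0,0,0.1,0,0,0,0],[0,0,0.1,0,0,0,0],[0,0,0,0,0,0,0]]]'
```

```text
time: 15.55
position: [0.5031, -0.125, 0.1129]
tool_rot: [-0.046, 3.141, 0.001]
ft_force: [-3.6, 0.0, 12.4]
grip_width: 0.001
time: 15.85
position: [0.5031, -0.1253, 0.112]
tool_rot: [-0.046, 3.141, 0.002]
ft_force: [-7.2, 0.3, 21.9]
grip_width: 0.007
```

Hard stop at the expected height. I retreat and check.

```bash
python3 -m jog '[[[0,0,-2,0,0,0,0],[0,0,-4,0,0,0,0],[0,0,-5,0,0,0,0],[4,2,0,0,0,0,0],[4,4,0,0,0,0,0],[0,4,0,0,0,0,0],[0,4,0,0,0,0,0],[0,0,0,0,0,0,0]]]'
python3 - <<'E'
from fit import *
ims={c:imaging.get_image(c) for c in("top","scene")}
find(["bolt_knob","keeper_eye","lid_front","scrap_box","clamp_wood","case_red","drill_block"],ims); p=np.load("p.npy")
m=model([*p[:3],0,.045,1.4])[0]
print({(k,c):proj(ims[c],v)[::-1].round(1).tolist() for k,v in m.items() for c in ims})
a=cv2.resize(ims["top"]["frame"][190:390,240:420,::-1],None,fx=2.2,fy=2.2); b=cv2.resize(ims["scene"]["frame"][160:360,270:450,::-1],None,fx=2.2,fy=2.2)
cv2.imwrite("pics/end.png",np.hstack([a,b]))
E
```

```text
time: 16.65
position: [0.4229, 0.0136, 0.2196]
tool_rot: [-0.06, 3.14, 0.004]
ft_force: [0.4, -0.2, -0.1]
grip_width: -0.002
bolt_knob top 0.83 [292.8 326.6]
keeper_eye top 0.55 [270.3 267.6]
keeper_eye scene 0.59 [286.3 322.5]
  -> keeper_eye [ 0.5456 -0.0421  0.0779] [0.0017 0.0017]
lid_front top 0.57 [302.5 317.7]
scrap_box top 0.56 [280.  331.5]
clamp_wood top 0.89 [352.1 356. ]
clamp_wood scene 0.76 [287.3 406.3]
  -> clamp_wood [ 0.4332 -0.1667  0.007 ] [0.0018 0.0018]
case_red top 0.8 [221.2 370. ]
case_red top 0.51 [277.4 332.7]
case_red scene 0.55 [243.9 318.5]
  -> case_red [ 0.6357 -0.1925 -0.0021] [0.0046 0.0046]
drill_block top 0.65 [216.1 304.9]
drill_block scene 0.61 [275.1 293.1]
  -> drill_block [ 6.409e-01 -9.290e-02 -4.000e-04] [0.0006 0.0006]
{('scrap_box', 'top'): [279.6, 333.1], ('scrap_box', 'scene'): [279.8, 349.0], ('keeper_eye', 'top'): [271.3, 265.5], ('keeper_eye', 'scene'): [288.6, 324.2], ('lid_front', 'top'): [302.0, 320.5], ('lid_front', 'scene'): [273.2, 365.7], ('bolt_axis', 'top'): [269.4, 325.2], ('bolt_axis', 'scene'): [256.4, 345.8], ('bolt_knob', 'top'): [298.4, 326.1], ('bolt_knob', 'scene'): [261.9, 367.0]}
```

View pics/end.png

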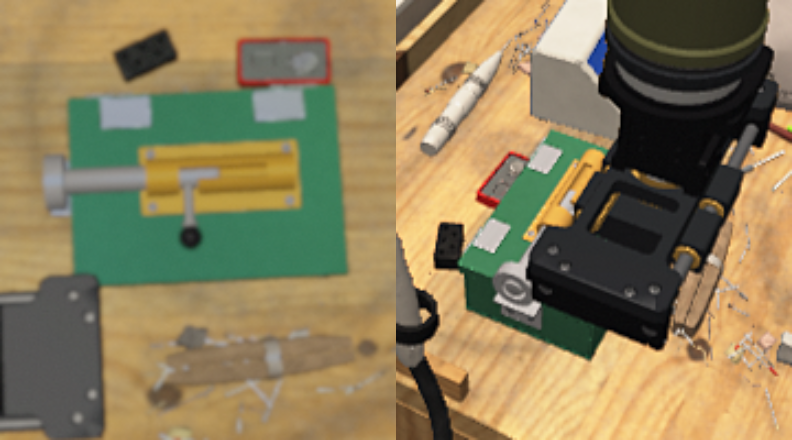

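The final view shows the bolt in the keeper and the knob lying forward at (298,326), against the model's (298,326). The bystanders are where they were.

```bash
python3 -c "
from bench import close_job; print(close_job())"
```

```text
the job is handed in; nothing more can be done
None
```

The box is locked, and I handed the job in at about 17 s of the 48 s allowed. I used only the closed fingertips, pushing in the order asked:

1. **Lid:** I pressed it down to its stop, reaching about 13 N with the fingertip at 64 mm, where the shut lid's top is 63 mm.
2. **Bolt slide:** I pushed the knob left until it stopped firmly, at about 7 N. The picture then put the knob within a pixel of where it should be fully home, with the bolt in the keeper.
3. **Bolt turn:** I pushed the knob forward to about 60°, then pressed it from above onto its stop. That press reached about 22 N on the hard stop, more than needed but well under the limits.

**Last checks:**
- **Bolt and knob:** In the final top picture the bolt is in the keeper, and the knob I read off it lies within a pixel of the fully-turned position. The trained network put the knob about 5 px nearer the box's middle, but the picture and the hard stop both agree with fully turned. The arm hid the knob in the scene camera, so only the top camera confirms this.
- **Box and surroundings:** The box, wooden clamp, red case and drill block came out where they started, within 5 mm, which is about the measuring noise. I saw no sign that anything had moved.
- **Robot:** It stood clear at hand-in, with almost no force on the wrist.

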